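# Tip a gear housing onto its machined face and seat it in the nest

## Task

The gear housing stands on end at the open end of the nest plate. Push it high on its bossed side so that it topples onto its bare machined face on the green floor in front of the rails, then slide it between the rails and press it against the bumpers until the spring catch drops into the slot of its flange. Push gently, never harder than about 30 N and leave the bearing ring, the brass weight and the hex key where they are.

Things in the scene. Friction and masses are not known exactly. Their poses are not given: they have to be found in the camera images.
- nest: Fixed aluminium nest plate with green slide floor, 440 x 176 mm. Origin under its centre at bench level; own x = feed direction (open end to stop), y left of it, z up. Green floor 15 mm above the origin, x = -215 to +185 mm. At its far end a blue stop unit, 45 mm tall, with two orange bumpers is set by hand: their faces lie anywhere at x = 140 to 176 mm, to be found by contact.
- lane_start (a point): Point on the green floor at the nest's x = 90, y = 0 mm (axes as the nest's): from here on the two steel rails (tops 22 mm over the floor) leave a straight lane 102 mm wide; from x = 41 to 90 mm they flare, 136 mm wide at the mouth. The orange bumpers farther on (22 mm over the floor) are sprung: 1.5 N at first touch, 3 N more per mm, solid after 4 mm.
- housing: Loose grey cast housing with bare-metal flange, 100 x 84 x 150 mm, 0.6 to 0.95 kg, too wide to grip. Origin: centre of the 74 x 100 mm end it stands on at the start; z along its 150 mm length (up at the start), x out of the machined flange face at x = +37 mm (at the start along the feed direction within 4 degrees; must end facing down). Friction on the floor about 0.5 to 0.75.
- housing_top (a point): Middle of the edge between the machined face and the end that is uppermost at the start; after toppling the leading end, at floor height. Axes as the housing's. The flange is 12 mm thick, 100 mm wide; its long edge at y = -50 mm (right of the feed direction, the catch's side) has two open slots 18 mm wide, 9 mm deep, centred 33 mm from either end; the other edge is plain.
- housing_back (a point): Point on the flat grey back of the housing (its x = -37, z = 130 mm), 20 mm below the upper end at the start, axes as the housing's: pushed here the housing topples onto its machined face. Below it a round boss, 64 mm across, centred at z = 75 mm, stands 10 mm out of the back.
- catch (a joint): Spring catch with black knob on the stop unit, right of the lane, 26 mm before the bumper faces; in m: 0 = nose out, 6.5 mm into the lane; 0.004 to 0.007 = pressed aside by the flange edge. Sloped entry; passing it takes up to 8 N besides 4 to 7 N of friction. It drops into the leading flange slot (near 0 again) once the bumpers are pressed in about 2 mm (12 to 22 N in all), and holds it.
- bearing_ring: Ball race, dark core, 30 mm across and 8 mm high, lying on the bench beside the nest; origin under its centre. A bystander.
- check_weight: Brass-coloured check weight, 26 mm across and 44 mm tall, standing on the bench beside the nest; origin under its centre. A bystander.
- hex_key: Black hex key, 27 x 82 x 5 mm, lying on the bench beside the nest; origin under its centre. A bystander.
Mind the look-alikes: they are no part of the job. There is more than one size of the housing; the job needs the smaller.

How it is judged:
By the outcome, as a careful person would: the job done as asked, in the order asked, and still so for the second after the job is handed in, with the robot touching nothing.
It also fails if it takes over 58 s, if anything falls off the work surface, if the arm or the gripper's body presses on something with over 40 N, if the wrist force passes 120 N, or if a joint passes its speed limit or range.

## Robot

A 6-joint arm with a two-finger parallel gripper is mounted at the origin on a cart in front of the work surface, level with it; the furniture and walls round the work are solid. World frame = base frame: x ahead of the robot, y to its left, z up, the work surface at z = 0. Lengths are in mm, angles in rad, forces in N, time in s.
With the tool pointing down it reaches from about 400 to 925 mm from the base axis. Payload 12.5 kg.
Tool frame: the origin (TCP) lies at the centre of the arm's flange, where the gripper is bolted on; the fingertips stand 190 mm ahead of it and the grasp point (between the pads) lies 171 mm ahead of it; z points along the fingers, y is the line along which they close (so a half turn about z gives the same grasp; the last joint's range is limited). The gripper opens to 95 mm and grips with 3 to 60 N. Pads are 20 mm wide; open, the fingers measure 119 mm over their backs; the gripper's body (75 mm by 180 mm) begins 59 mm behind the grasp point.
Start: joints at [-1.36, 0.491, 1.559, -0, 1.092, -0.106], TCP at [194.724, -593.892, 404.761] pointing down, gripper open.
Joint ranges: [-3.1, 3.1], [-0.84, 2.19], [0.05, 2.79], [-1.13, 4.28], [0.06, 2.93], [-2.69, 2.69]. Speed limits (rad/s): [2.22, 2.22, 2.79, 3.14, 3.14, 3.14].

## Interface

Orientations are given as [roll, pitch, yaw] about the fixed x, y, z axes, in that order (R = Rz(yaw) Ry(pitch) Rx(roll)).
In Python, from cell import env, read_camera, search_frame, cut_out gives the robot as it stands. The module is installed in compiled form; this text tells all that it offers.
- The arm moves only by the tool move_arm, never from a script. Its argument "commands" is a list of rows, each a list of 3 entries, a list of its own where there are three numbers: the shift along the world's x, y, z normalised to -1 to 1, where 1 is 0.03 m, then the turn about the world's z normalised to -1 to 1, where 1 is 0.08 rad, then the opening, from -1 (shut) to 1 (fully open), so that 0 is half open. A call has 1 to 20 rows; each row shifts and turns the commanded pose from where the row before left it; what a row does not reach is not made up. A row lasts 1/12 s, in which the tool goes at most 41.7 mm and 7.16 degrees, less where a joint would pass 70% of its speed; a pose out of reach is approached as far as the arm can. A call with a number of a shift or a turn outside -1 to 1 is refused whole. A call with a gripper value outside its range is refused whole. The fingers move at their own pace and stop on an object; the grip force is fixed at half the most. Time passes only in rows, so rows that do not move let the fingers close. It gives the time, the measured TCP pose, the force, the opening and the grip force at its end, in the units of the state.
- env.state(): the state, without advancing time (a new reading comes with each control period).
- read_camera(name): name is "scene" or "top"; returns a dict with "image" (400x640x3 uint8, red, green, blue), "fx", "fy", "cx", "cy" (pixels), "rvec" (rotation vector, rad) and "tvec" (3), from world to camera coordinates, as OpenCV has them. Camera axes: x right, y down, z forward; pixel columns grow to the right and rows downward; lengths in mm; the calibration is good to about 2 mm. A picture is of the moment at which its call begins. There is no depth.
- env.job_done(): hands the job in; it is judged then, once.
Trained networks look in a picture, given as the dict that the camera call returned (one of the last four; its "shot" number tells which), for a name from the list of things; names that differ only in an ending like _2 or _b are one class to them, and where a whole thing is asked for, a point or a joint stands for the part that bears it (a point fixed in the world has none). Each returns a list of dicts, best first, with "confidence" (0 to 1); they miss things now and then, are a little off and sometimes report something else, mostly with a low value. They report only what shows in the picture. A call takes as long as a camera call. They do not tell look-alikes from the thing itself.
- search_frame(thing, picture): "at" ([column, row] in pixels, amid what is visible of it).
- cut_out(thing, picture): "region" (400x640 bool, what is visible of it) and "at" ([column, row] in pixels, amid what is visible of it).
The state is a dict: "t": time; "joints": joint angles; "qvel": joint speeds; "tau": joint torques, N m; "eef_pos": TCP position; "tcp_rot": TCP orientation; "ft_force": force on the tool from outside, world axes, zero at the start; "moment": the same for the moment, N m; "opening": opening from 0.0 (shut) to 1.0 (fully open); "grip_force": force on a finger pad.
Only numpy, scipy, OpenCV 4.12 (cv2) and the standard library are available. Lean on these libraries where they do the work, as an engineer would, in place of code of your own. Each camera call takes 0.05 s, during which the arm holds its last target. There are 200 camera calls.

## Working session

There is one attempt and no reset: what is moved stays moved. The work goes in short steps, Python scripts to look and compute and a tool call to move; the robot and the scene stay as the last step left them, time stands still between calls to the robot, and variables do not carry over. Pictures are saved under pics/ and viewed, at most 10 in all, crops included, and the job is handed in when it is done.

Besides the shell and the picture viewer there is one more tool, called after "Call:" as name(argument=value, ...) on one line, values as JSON. move_arm: Moves the arm, as the interface text tells. Its arguments: {"type":"object","properties":{"commands":{"type":"array","items":{"type":"array"}}},"required":["commands"]}

```bash
mkdir -p pics; cat > h.py <<'E'
import numpy as np, cv2
from cell import env, read_camera, search_frame, cut_out
def P(c):
    R,_=cv2.Rodrigues(np.array(c["rvec"],float)); return R,np.array(c["tvec"],float).ravel()
def px2z(c,uv,z):
    R,t=P(c); d=R.T@np.array([(uv[0]-c["cx"])/c["fx"],(uv[1]-c["cy"])/c["fy"],1]); o=-R.T@t
    return o+d*(z-o[2])/d[2]
def proj(c,p):
    R,t=P(c); q=R@np.array(p,float)+t; return np.array([c["fx"]*q[0]/q[2]+c["cx"],c["fy"]*q[1]/q[2]+c["cy"]])
def save(c,n): cv2.imwrite("pics/"+n+".png",c["image"][...,::-1])
E
python3 - <<'E'
from h import *
s=env.state(); print(s)
for n in("scene","top"):
    c=read_camera(n); save(c,n+"0"); R,t=P(c); print(n,-R.T@t,c["fx"])
    for th in("nest","housing","catch","bearing_ring","check_weight","hex_key"):
        for r in search_frame(th,c): print(th,np.round(r["at"]),round(r["confidence"],2),np.round(px2z(c,r["at"],15)))
E
```

```text
{'t': 0.0, 'joints': array([-1.35960766e+00,  4.91562079e-01,  1.55943452e+00,  1.40903569e-06,
        1.09168008e+00, -1.05605997e-01]), 'qvel': array([-0.00152487,  0.00016199, -0.00079796,  0.00066178, -0.00069474,
       -0.00022654]), 'tau': array([ 2.31216982e-03, -6.12636566e+01, -2.58172721e+01,  6.91905781e-02,
        4.83246823e-02, -1.43244242e-04]), 'eef_pos': array([ 194.71405148, -593.86750749,  404.16520601]), 'tcp_rot': array([-3.14051480e+00, -1.15509462e-04,  3.16793953e-01]), 'ft_force': array([-0.62482999, -0.22671837, -0.19878557]), 'moment': array([ 0.02287232, -0.00534703, -0.00105629]), 'grip_force': 0.0, 'opening': 1.004961693358333}
scene [-324.87593387  631.11455066  928.23105931] 471.47669656255687
nest [313. 246.] 0.95 [495.  69.  15.]
housing [269. 243.] 0.95 [577. 167.  15.]
housing [377. 148.] 0.79 [ 807. -435.   15.]
check_weight [324. 203.] 0.58 [642. -74.  15.]
hex_key [352. 259.] 0.38 [389.  12.  15.]
top [ 421.41638442  -12.07779778 1240.21166683] 454.56037345257613
housing [245. 212.] 0.89 [509. 210.  15.]
housing [451. 137.] 0.83 [ 707. -354.   15.]
catch [355. 243.] 0.6 [423. -86.  15.]
bearing_ring [295. 166.] 0.59 [635.  74.  15.]
```

View pics/scene0.png

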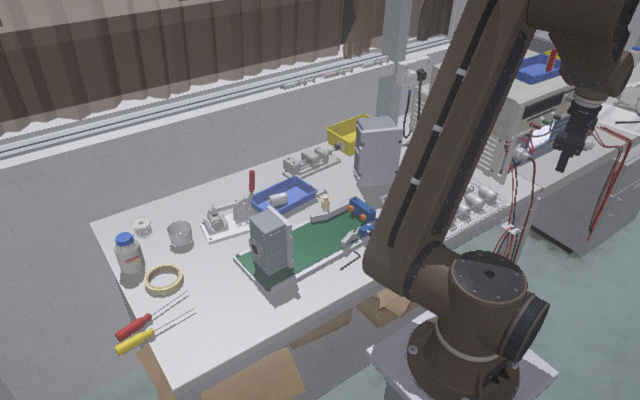

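View pics/top0.png

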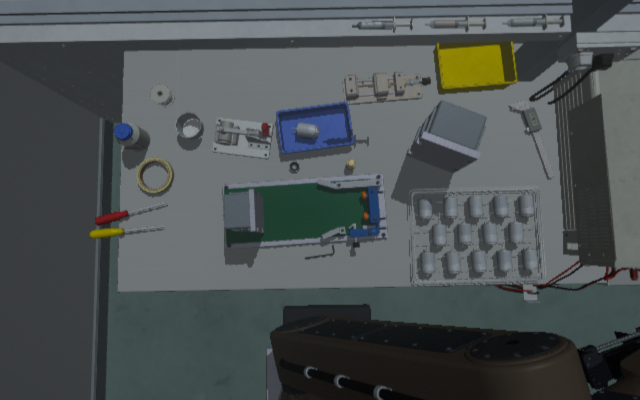

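The scene view shows the small housing on the nest's near-left end (269,243) and the big look-alike at (377,148). In the top view, feed runs to the right (world −y): the housing is at (243,212), the bumpers at (364,196) and (366,216), and the catch knob at (356,244).

```bash
python3 - <<'E'
from h import *
c=read_camera("top"); im=c["image"][...,::-1]
cv2.imwrite("pics/c1.png",cv2.resize(im[165:260,208:404],None,fx=4,fy=4,interpolation=cv2.INTER_CUBIC))
d=read_camera("scene"); im=d["image"][...,::-1]
cv2.imwrite("pics/c2.png",cv2.resize(im[180:295,225:395],None,fx=4.7,fy=4.7,interpolation=cv2.INTER_CUBIC)[:,:800])
for k,cc in(("top",c),("scene",d)):
    hsv=cv2.cvtColor(cc["image"],cv2.COLOR_RGB2HSV)
    for nm,lo,hi in(("orange",(5,150,120),(20,255,255)),):
        m=cv2.inRange(hsv,lo,hi); n,l,s,ce=cv2.connectedComponentsWithStats(m)
        for i in range(1,n):
            if s[i,4]>8: print(k,nm,s[i],ce[i],px2z(cc,ce[i],37).round())
E
```

```text
top orange [363 192   3   5  11] [363.81818182 193.90909091] [ 551. -110.   37.]
top orange [364 213   3   5  12] [365.16666667 214.58333333] [ 496. -112.   37.]
```

View pics/c1.png

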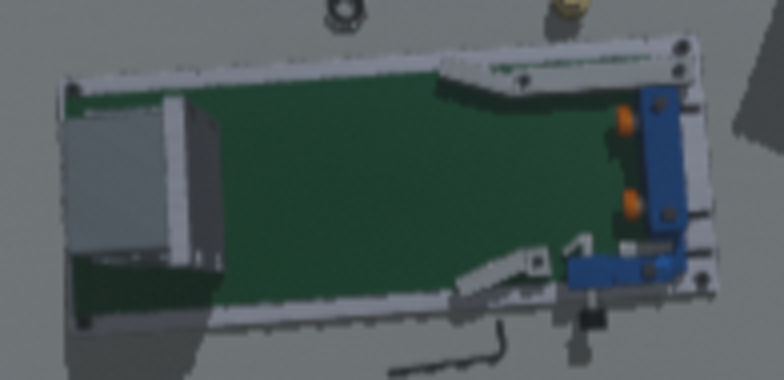

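View pics/c2.png

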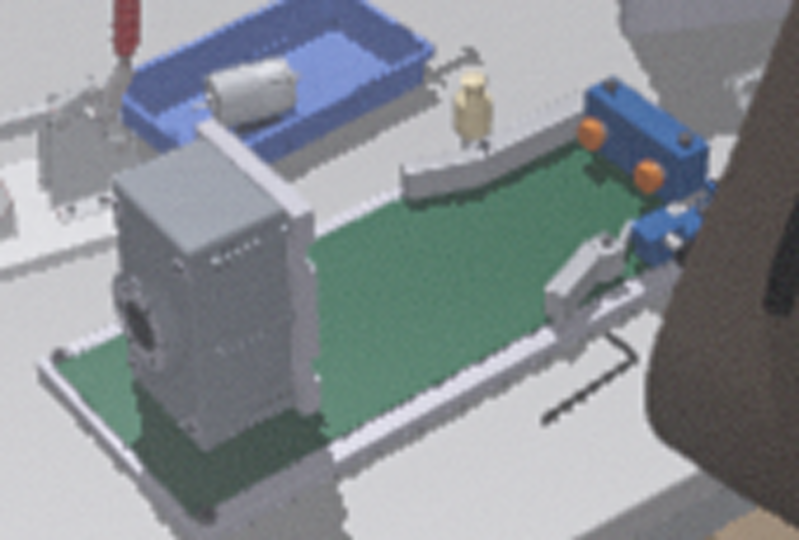

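```bash
cat >> h.py <<'E'
from scipy.optimize import least_squares
def fit(c,uv,loc,z):
    W=np.array([px2z(c,u,z)[:2] for u in uv]); L=np.array(loc,float)
    def f(p):
        R=np.array([[np.cos(p[2]),-np.sin(p[2])],[np.sin(p[2]),np.cos(p[2])]]); return ((L@R.T+p[:2])-W).ravel()
    r=least_squares(f,[*W.mean(0),-1.57],x_scale=[1,1,.01]); return r.x,r.fun.round(1),W.round(1)
E
python3 - <<'E'
from h import *
c=read_camera("top")
k=lambda a:[(208+(u-1.5)/4,165+(v-1.5)/4) for u,v in a]
print(fit(c,k([(60,88),(692,38),(715,295),(68,335)]),[(-220,88),(220,88),(220,-88),(-220,-88)],15))
print(fit(c,k([(185,97),(188,266),(63,122),(72,252)]),[(37,50),(37,-50),(-37,42),(-37,-42)],165))
d=read_camera("scene")
k2=lambda a:[(225+(u-1.85)/4.7,180+(v-1.85)/4.7) for u,v in a]
print(fit(d,k2([(215,122),(313,210),(115,185),(193,255)]),[(37,50),(37,-50),(-37,42),(-37,-42)],165))
print(fit(d,k2([(40,365),(205,520)]),[(-220,88),(-220,-88)],15))
E
```

```text
(array([508.44071651,  52.13491061,  -1.51831561]), array([ 4.3,  5.1,  0.7, -4.2, -0.6, -3. , -4.5,  2.1]), array([[ 580.4,  271.4],
       [ 607.1, -158.8],
       [ 432.7, -169.1],
       [ 413.5,  265.1]]))
(array([502.9262302 , 196.60872242,  -1.53522297]), array([-0. , -0.7,  0.5, -2.6,  3. ,  0.3, -3.5,  3. ]), array([[554.2, 162.1],
       [453.7, 160.5],
       [540.5, 234.8],
       [463.2, 229. ]]))
(array([501.69900526, 199.79389408,  -1.49952943]), array([ 1.2,  0.4, -2.6, -2.6,  5.7,  1.1, -4.4,  1. ]), array([[553. , 166. ],
       [457. , 161.9],
       [535.2, 238.6],
       [461.5, 232.7]]))
(array([526.82270922,  49.14395313,  -1.45655888]), array([ 7.5,  0.9, -7.5, -0.9]), array([[581.7, 276.9],
       [421.8, 258.5]]))
```

The crops show the housing upright with its flange toward the stop. The feed axis is about world −y (nest yaw ≈ −1.518), the centre is at about (508,52), and the bumpers sit near nest x≈163. I'll move behind the housing, above it first, with the fingers half open across the feed direction.

Call:
move_arm(commands=[[[0.85,0.5,0.5],0.816,0],[[0.85,0.5,0.5],0.816,0],[[0.85,0.5,0.5],0.816,0],[[0.85,0.5,0.5],0.816,0],[[0.85,0.5,0.5],0.816,0],[[0.85,0.5,0],0.816,0],[[0.85,0.5,0],0.816,0],[[0.85,0.5,0],0.816,0],[[0.85,0.5,0],0.816,0],[[0.85,0.5,0],0.816,0],[[0.85,0.5,0],0.816,0],[[0.85,0.5,0],0.816,0],[[0,0.95,0],0.816,0],[[0,0.95,0],0.816,0],[[0,0.95,0],0.816,0],[[0,0.95,0],0.816,0],[[0,0.95,0],0.816,0],[[0,0.95,0],0.816,0],[[0,0.95,0],0.816,0],[[0,0.95,0],0.816,0]])

```text
t: 2.57
eef_pos: [500.5, -184.5, 479.9]
tcp_rot: [3.141, 0.0, 1.626]
ft_force: [0.4, -1.0, 0.1]
opening: 0.499
grip_force: 0.0
```

Call:
move_arm(commands=[[[0,0.95,0],0,0],[[0,0.95,0],0,0],[[0,0.95,0],0,0],[[0,0.95,0],0,0],[[0,0.95,0],0,0],[[0,0.95,0],0,0],[[0,0.95,0],0,0],[[0,0.95,0],0,0],[[0,0.95,0],0,0],[[0,0.95,0],0,0],[[0,0.95,0],0,0],[[0,0.95,0],0,0],[[0,0.95,0],0,0],[[0,0.95,0],0,0],[[0,0.95,0],0,0],[[0,0.95,0],0,0],[[0,0,0],0,0],[[0,0,0],0,0]])

```text
t: 4.07
eef_pos: [500.5, 271.2, 479.5]
tcp_rot: [-3.141, 0.0, 1.625]
ft_force: [-0.7, -0.1, 0.1]
opening: 0.501
grip_force: 0.0
```

Call:
move_arm(commands=[[[0,0,-0.86],0,0],[[0,0,-0.86],0,0],[[0,0,-0.86],0,0],[[0,0,-0.86],0,0],[[0,0,-0.86],0,0],[[0,0,-0.86],0,0],[[0,0,0],0,0],[[0,0,0],0,0]])

```text
t: 4.73
eef_pos: [501.0, 269.4, 324.7]
tcp_rot: [-3.14, 0.001, 1.622]
ft_force: [-0.6, -0.3, 0.6]
opening: 0.5
grip_force: 0.0
```

```bash
python3 - <<'E'
from h import *
print(env.state()["eef_pos"])
c=read_camera("top"); d=read_camera("scene")
a=cv2.resize(c["image"][165:260,208:404,::-1],(784,380),interpolation=cv2.INTER_CUBIC)
b=cv2.resize(d["image"][150:290,210:400,::-1],(784,578),interpolation=cv2.INTER_CUBIC)
b=cv2.resize(d["image"][195:290,220:376,::-1],None,fx=2.3,fy=2.3)
cv2.imwrite("pics/c3.png",np.vstack([a,cv2.copyMakeBorder(b,0,0,0,784-b.shape[1],cv2.BORDER_CONSTANT)])[:600])
E
```

```text
[501.00715819 269.3881965  324.74818477]
```

View pics/c3.png

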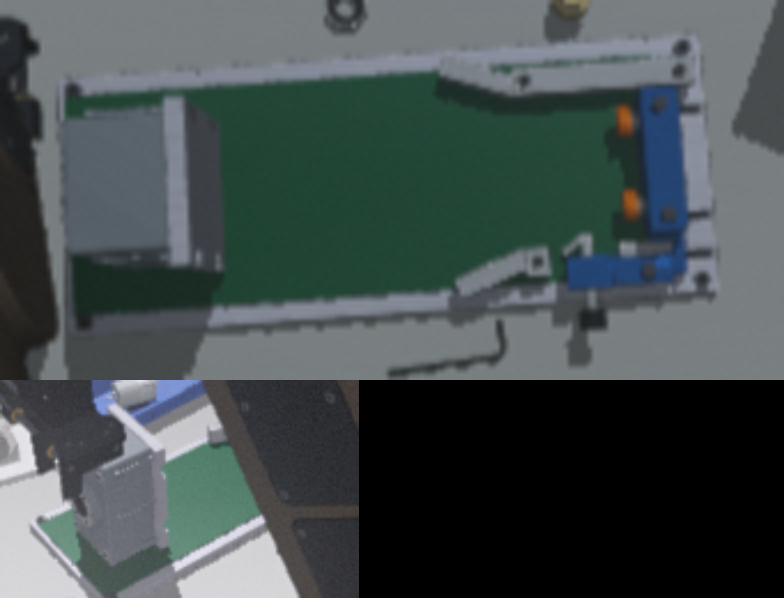

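The view shows the fingers clear behind the housing at its upper part, so I'll start the push.

Call:
move_arm(commands=[[[0.01,-0.2,0.05],0,0],[[0.01,-0.2,0.05],0,0],[[0.01,-0.2,0.05],0,0],[[0.01,-0.2,0.05],0,0],[[0.01,-0.2,0.05],0,0],[[0.01,-0.2,0.06],0,0],[[0.01,-0.2,0.06],0,0],[[0.01,-0.2,0.06],0,0]])

```text
t: 5.5
eef_pos: [503.2, 221.5, 338.2]
tcp_rot: [3.141, -0.0, 1.622]
ft_force: [-0.2, 1.6, 2.1]
opening: 0.497
grip_force: 1.0
```

Call:
move_arm(commands=[[[0.01,-0.2,0.06],0,0],[[0.01,-0.2,0.06],0,0],[[0.01,-0.2,0.05],0,0],[[0.01,-0.2,0.03],0,0],[[0.01,-0.2,0],0,0],[[0.01,-0.2,0],0,0],[[0.01,-0.2,0],0,0]])

```text
t: 6.08
eef_pos: [505.2, 179.4, 343.7]
tcp_rot: [-3.141, 0.0, 1.622]
ft_force: [0.0, -1.0, -0.7]
opening: 0.499
grip_force: 0.0
```

```bash
python3 - <<'E'
from h import *
print(env.state()["eef_pos"])
c=read_camera("top"); d=read_camera("scene")
a=cv2.resize(c["image"][165:260,208:404,::-1],(784,380),interpolation=cv2.INTER_CUBIC)
b=cv2.resize(d["image"][195:290,220:376,::-1],None,fx=2.3,fy=2.3)
cv2.imwrite("pics/c4.png",np.vstack([a,cv2.copyMakeBorder(b,0,0,0,784-b.shape[1],cv2.BORDER_CONSTANT)])[:600])
E
```

```text
[505.20175064 179.44616848 343.67989823]
```

View pics/c4.png

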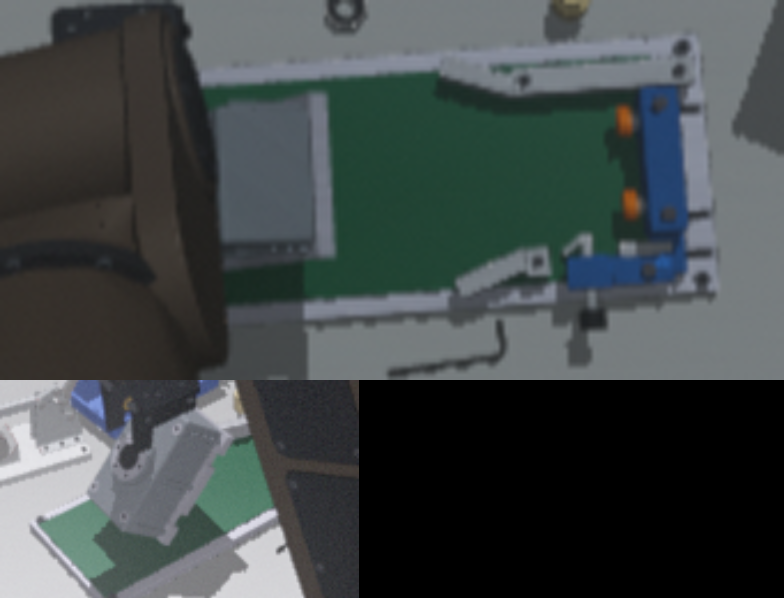

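It is already tipping past balance (about 35–40°, force near zero). I'll hold while it falls, then back off along +y.

Call:
move_arm(commands=[[[0,0,0],0,0],[[0,0,0],0,0],[[0,0,0],0,0],[[0,0,0],0,0],[[0,0,0],0,0],[[0,0,0],0,0],[[0,0.6,0],0,0],[[0,0.6,0],0,0],[[0,0.6,0],0,0],[[0,0.6,0],0,0],[[0,0.6,0],0,0],[[0,0.6,0],0,0],[[0,0,0],0,0]])

```text
t: 7.27
eef_pos: [505.0, 290.4, 343.8]
tcp_rot: [3.141, -0.001, 1.624]
ft_force: [-0.4, 0.6, 0.8]
opening: 0.501
grip_force: 0.0
```

```bash
python3 - <<'E'
from h import *
print(env.state()["eef_pos"])
c=read_camera("top"); d=read_camera("scene")
a=cv2.resize(c["image"][165:260,208:404,::-1],(784,380),interpolation=cv2.INTER_CUBIC)
b=cv2.resize(d["image"][195:290,220:376,::-1],None,fx=2.3,fy=2.3)
cv2.imwrite("pics/c5.png",np.vstack([a,cv2.copyMakeBorder(b,0,0,0,784-b.shape[1],cv2.BORDER_CONSTANT)])[:600])
E
```

```text
[505.01748989 290.42512239 343.7968297 ]
```

View pics/c5.png

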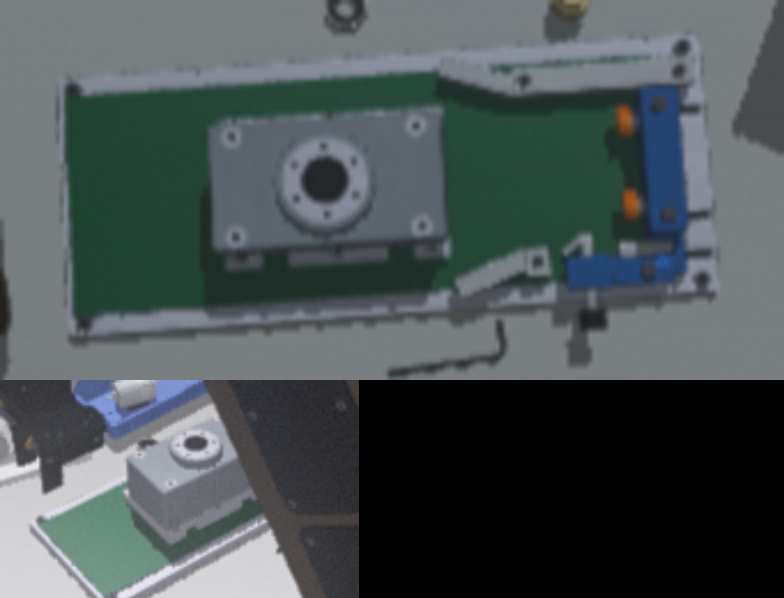

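It is lying flat on its machined face, boss up, body corners near (208,124), (443,108), (448,238), (213,250) in the crop. Next I'll measure it against the lane.

```bash
python3 - <<'E'
from h import *
c=read_camera("top")
k=lambda a:[(208+(u-1.5)/4,165+(v-1.5)/4) for u,v in a]
h=fit(c,k([(208,124),(443,108),(448,238),(213,250)]),[(-75,42),(75,42),(75,-42),(-75,-42)],89); print(h)
n=fit(c,k([(60,88),(692,38),(715,295),(68,335)]),[(-220,88),(220,88),(220,-88),(-220,-88)],15)[0]
n2=fit(c,k([(60,88),(692,38),(717,297),(72,339)]),[(-220,88),(220,88),(220,-88),(-220,-88)],12)[0]; print(n,n2)
def nl(p,n=n):
    d=np.array(p[:2])-n[:2]; return np.round([d@[np.cos(n[2]),np.sin(n[2])],d@[-np.sin(n[2]),np.cos(n[2])]],1)
print("housing in nest",nl(h[0]),h[0][2]-n[2])
for u,z in (((500,95),37),((600,93),37),((530,250),37),((440,58),37),((455,290),37),((625,120),37-11),((631,205),37-11)):
    p=px2z(c,k([u])[0],z); print(u,p.round(1),nl(p))
E
```

```text
(array([509.10846503,  83.68227735,  -1.53148191]), array([ 2.1,  0.5,  0.3,  0.4, -0.8, -1. , -1.7,  0.1]), array([[546.1, 159.8],
       [553.7,  10. ],
       [470.9,   8.1],
       [465.8, 156.9]]))
[508.44071651  52.13491061  -1.51831561] [507.63365446  51.29066642  -1.51538958]
housing in nest [-31.5   2.3] -0.013166298367029095
(500, 95) [567.7 -27.1  37. ] [82.3 55. ]
(600, 93) [567.9 -93.8  37. ] [148.9  51.7]
(530, 250) [464.2 -45.   37. ] [ 94.7 -49.3]
(440, 58) [593.3  12.5  37. ] [44.1 82.7]
(455, 290) [438.7   4.9  37. ] [ 43.5 -72.1]
(625, 120) [ 550.7 -110.9   26. ] [165.   33.6]
(631, 205) [ 493.5 -113.4   26. ] [164.6 -23.6]
```

Call:
move_arm(commands=[[[-0.02,-0.33,-0.68],0,0],[[-0.02,-0.33,-0.68],0,0],[[-0.02,-0.33,-0.68],0,0],[[-0.02,-0.33,-0.68],0,0],[[-0.02,-0.33,-0.68],0,0],[[-0.02,-0.33,-0.68],0,0],[[0,0,0],0,0],[[0.016,-0.3,0],0,0],[[0.016,-0.3,0],0,0],[[0.016,-0.3,0],0,0],[[0.016,-0.3,0],0,0],[[0.01,-0.2,0],0,0],[[0.008,-0.15,0],0,0],[[0.008,-0.15,0],0,0],[[0.008,-0.15,0],0,0],[[0.008,-0.15,0],0,0]])

```text
t: 8.75
eef_pos: [504.8, 168.6, 221.6]
tcp_rot: [3.141, -0.0, 1.622]
ft_force: [-0.3, 5.7, 1.8]
opening: 0.498
grip_force: 2.7
```

Call:
move_arm(commands=[[[0.01,-0.18,0],0,0],[[0.01,-0.18,0],0,0],[[0.01,-0.18,0],0,0],[[0.01,-0.18,0],0,0],[[0.01,-0.18,0],0,0],[[0.01,-0.18,0],0,0],[[0.01,-0.18,0],0,0],[[0.01,-0.18,0],0,0]])

```text
t: 9.42
eef_pos: [507.2, 125.6, 221.6]
tcp_rot: [3.141, -0.0, 1.623]
ft_force: [-0.9, 5.0, 2.2]
opening: 0.504
grip_force: 2.9
```

Call:
move_arm(commands=[[[0.008,-0.15,0],0,0],[[0.008,-0.15,0],0,0],[[0.008,-0.15,0],0,0],[[0.008,-0.15,0],0,0]])

```text
t: 9.75
eef_pos: [508.2, 107.7, 221.6]
tcp_rot: [3.141, -0.0, 1.623]
ft_force: [0.2, 5.8, 2.6]
opening: 0.495
grip_force: 2.9
```

Call:
move_arm(commands=[[[0.006,-0.12,0],0,0],[[0.006,-0.12,0],0,0],[[0.006,-0.12,0],0,0],[[0.006,-0.12,0],0,0],[[0.006,-0.12,0],0,0],[[0.006,-0.12,0],0,0]])

```text
t: 10.25
eef_pos: [509.5, 86.5, 221.7]
tcp_rot: [3.14, -0.001, 1.622]
ft_force: [1.9, 12.6, 2.1]
opening: 0.501
grip_force: 6.2
```

Call:
move_arm(commands=[[[0.005,-0.1,0],0,0],[[0.005,-0.1,0],0,0],[[0.005,-0.1,0],0,0],[[0.005,-0.1,0],0,0]])

```text
t: 10.58
eef_pos: [510.2, 74.3, 221.8]
tcp_rot: [3.14, -0.0, 1.623]
ft_force: [1.7, 6.2, 2.1]
opening: 0.501
grip_force: 3.7
```

```bash
python3 - <<'E'
from h import *
print(env.state()["eef_pos"],env.state()["moment"])
c=read_camera("top")
cv2.imwrite("pics/c6.png",cv2.resize(c["image"][165:260,208:404,::-1],(784,380),interpolation=cv2.INTER_CUBIC))
E
```

```text
[510.18981959  74.29966785 221.77421615] [ 1.08160638 -0.4259702   0.28870821]
```

View pics/c6.png

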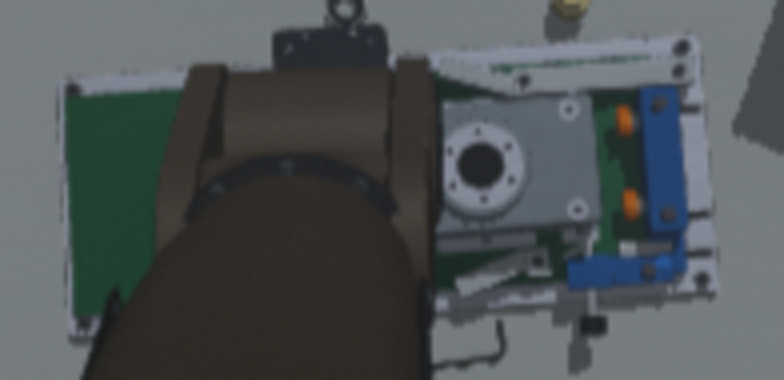

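The housing is in the lane and its flange has pushed the catch aside (the 12.6 N peak). The leading end is about 25 mm from the bumpers.

Call:
move_arm(commands=[[[0.005,-0.1,0],0,0],[[0.005,-0.1,0],0,0],[[0.005,-0.1,0],0,0],[[0.005,-0.1,0],0,0],[[0.003,-0.05,0],0,0],[[0.003,-0.05,0],0,0],[[0.003,-0.05,0],0,0]])

```text
t: 11.22
eef_pos: [511.1, 57.8, 221.8]
tcp_rot: [3.14, -0.0, 1.623]
ft_force: [2.1, 7.9, 2.0]
opening: 0.496
grip_force: 3.7
```

Call:
move_arm(commands=[[[0.002,-0.04,0],0,0],[[0.002,-0.04,0],0,0]])

```text
t: 11.38
eef_pos: [511.3, 55.6, 221.8]
tcp_rot: [3.139, -0.0, 1.623]
ft_force: [5.2, 12.1, 1.4]
opening: 0.5
grip_force: 5.6
```

Call:
move_arm(commands=[[[0,-0.03,0],0,0],[[0,0,0],0,0]])

```text
t: 11.55
eef_pos: [511.4, 54.7, 221.8]
tcp_rot: [3.139, -0.0, 1.624]
ft_force: [4.2, 10.5, -0.2]
opening: 0.501
grip_force: 4.6
```

Call:
move_arm(commands=[[[0,-0.03,0],0,0],[[0,0,0],0,0]])

```text
t: 11.72
eef_pos: [511.4, 54.0, 221.8]
tcp_rot: [3.139, -0.001, 1.624]
ft_force: [4.8, 11.5, 0.9]
opening: 0.503
grip_force: 5.7
```

Call:
move_arm(commands=[[[0,-0.03,0],0,0],[[0,0,0],0,0]])

```text
t: 11.88
eef_pos: [511.5, 53.3, 221.9]
tcp_rot: [3.138, -0.001, 1.624]
ft_force: [4.9, 13.8, 0.1]
opening: 0.499
grip_force: 6.9
```

Call:
move_arm(commands=[[[0,-0.03,0],0,0],[[0,0,0],0,0]])

```text
t: 12.05
eef_pos: [511.7, 52.5, 221.9]
tcp_rot: [3.138, -0.001, 1.624]
ft_force: [6.2, 16.7, 0.7]
opening: 0.499
grip_force: 8.1
```

```bash
cat >> h.py <<'E'
def knob(im):
    g=cv2.cvtColor(im,cv2.COLOR_BGR2GRAY)[240:251,350:362].astype(float); w=np.clip(70-g,0,None); y,x=np.mgrid[240:251,350:362]
    return round((w*x).sum()/w.sum(),2),round((w*y).sum()/w.sum(),2),w.sum()
E
python3 - <<'E'
from h import *
print(knob(cv2.imread("pics/top0.png")))
print(knob(cv2.resize(cv2.copyMakeBorder(cv2.imread("pics/c6.png"),165*4,0,208*4,0,cv2.BORDER_CONSTANT),None,fx=.25,fy=.25,interpolation=cv2.INTER_AREA)))
c=read_camera("top"); save(c,"top7"); print(knob(cv2.imread("pics/top7.png")))
E
```

```text
(np.float64(355.17), np.float64(244.02), np.float64(1249.0))
(np.float64(355.36), np.float64(245.82), np.float64(890.0))
(np.float64(355.31), np.float64(244.18), np.float64(1009.0))
```

Call:
move_arm(commands=[[[0,-0.02,0],0,0],[[0,0,0],0,0]])

```text
t: 12.27
eef_pos: [511.7, 52.1, 222.0]
tcp_rot: [3.137, -0.001, 1.624]
ft_force: [6.4, 18.1, 1.4]
opening: 0.499
grip_force: 9.3
```

```bash
python3 - <<'E'
from h import *
c=read_camera("top"); save(c,"top8"); print(knob(cv2.imread("pics/top8.png")))
E
```

```text
(np.float64(355.3), np.float64(244.17), np.float64(1016.0))
```

The knob moved out to row 245.8 while pressed aside and is back at 244.2 (244.0 at the start), so the catch has dropped in. I'll back off and verify it holds.

Call:
move_arm(commands=[[[0,0.03,0],0,0],[[0,0.06,0],0,0],[[0,0.1,0],0,0],[[-0.01,0.2,0],0,0],[[-0.02,0.4,0],0,0],[[-0.04,0.8,0],0,0],[[-0.04,0.8,0],0,0],[[-0.04,0.8,0],0,0],[[0,0.8,0.3],0,0],[[0,0.8,0.5],0,0],[[0,0.8,0.5],0,0],[[0,0.8,0.5],0,0],[[0,0,0],0,0],[[0,0,0],0,0]])

```text
t: 13.48
eef_pos: [505.7, 243.9, 275.9]
tcp_rot: [3.14, -0.0, 1.625]
ft_force: [0.0, -0.3, 0.1]
opening: 0.502
grip_force: 0.0
```

```bash
python3 - <<'E'
from h import *
c=read_camera("top"); save(c,"top9"); print(knob(cv2.imread("pics/top9.png")))
cv2.imwrite("pics/c9.png",cv2.resize(c["image"][165:260,208:404,::-1],(784,380),interpolation=cv2.INTER_CUBIC))
E
```

```text
(np.float64(355.32), np.float64(244.21), np.float64(909.0))
```

View pics/c9.png

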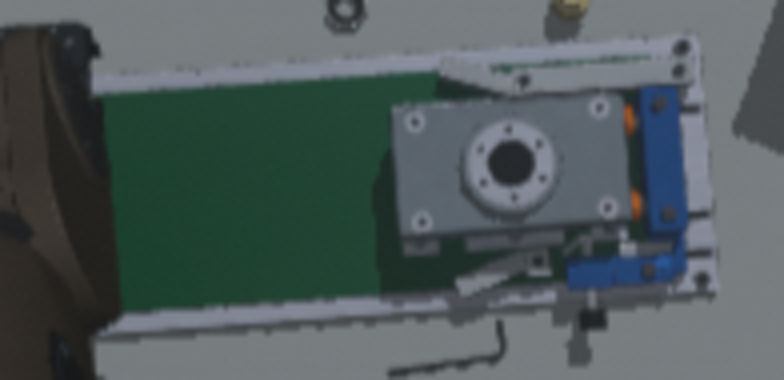

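The housing sits in the lane against the bumpers with the catch nose in its slot near (580,243). The knob is in its rest position and the bystanders haven't moved.

```bash
python3 -c "
from cell import env; print(env.job_done())"
```

```text
the job is handed in; nothing more can be done
None
```

The housing was toppled onto its machined face and slid against the bumpers until the catch dropped into its leading slot (about 18–19 N at the last reading). The ring, weight and hex key were not touched, and the job was handed in at about 13.5 s.

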